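# Ring the counter bell and present the full brass box

### The arm

A 7-joint arm with a two-finger parallel gripper is mounted at the origin on a cart in front of the work surface, level with it; the furniture and walls round the work are solid. World frame = base frame: x ahead of the robot, y to its left, z up, the work surface at z = 0. Lengths are in m, angles in rad, forces in N, time in s.
With the tool pointing down it reaches from about 0.4 to 0.9 m from the base axis. Payload 5.6 kg.
Tool frame: the origin (TCP) lies on the centre line of the jaws, within the pads' length; the fingertips stand 19 mm ahead of it and the grasp point (between the pads) is the TCP; z points along the fingers, y is the line along which they close (so a half turn about z gives the same grasp; the last joint's range is limited). The gripper opens to 92 mm and grips with 3 to 60 N. Pads are 20 mm wide; open, the fingers measure 128 mm over their backs; the gripper's body (75 mm by 189 mm) begins 69 mm behind the grasp point.
Start: joints at [1.2, 0.468, -0.012, 1.603, 0.006, 1.071, -0.056], TCP at [0.209, -0.615, 0.234] pointing down, gripper open.
Joint ranges: [-2.53, 2.53], [-0.31, 2.02], [-1.57, 1.55], [0.28, 2.44], [-1.29, 4.43], [0.15, 1.84], [-2.92, 2.92]. Speed limits (rad/s): [2.57, 2.57, 3.14, 3.14, 3.14, 3.14, 3.14].

### API

Orientations are given as [roll, pitch, yaw] about the fixed x, y, z axes, in that order (R = Rz(yaw) Ry(pitch) Rx(roll)).
In Python, from station import robot, eyes gives the robot as it stands.
- The arm moves only by the shell command python3 -m crank 'ROWS' [FORCE]. ROWS is a JSON object of lists of equal length, an entry for each row: "dr": the turn, a rotation vector about the tool's x, y, z in rad, a list of three; "slide": the shift along the tool's x, y, z in mm, a list of three; "claw": the finger opening in mm, from 0 to 91.9. A call has 1 to 8 rows; each row shifts and turns the commanded pose from where the row before left it, along the tool's axes as they then stand; what a row does not reach is not made up. A row lasts 1/12 s, in which the tool goes at most 41.7 mm and 7.16 degrees, less where a joint would pass 70% of its speed; a pose out of reach is approached as far as the arm can. A call is refused whole if a number of a shift passes 41.7 or a number of a turn 0.125, either way. A call with a gripper value outside its range is refused whole. The fingers move at their own pace and stop on an object; FORCE is the grip in N (left out, the last holds). Time passes only in rows, so rows that do not move let the fingers close. It gives the time, the measured TCP pose, the force, the opening and the grip force at its end, in the units of the state.
- robot.get_obs(): the state, without advancing time (a new reading comes with each control period).
- eyes.get_image(name): name is "side" or "top"; returns a dict with "img" (400x640x3 uint8, blue, green, red), "z_map" (400x640 float32, m along the optical axis (not along the pixel's ray), 0 where there is no reading), "K" (3x3 intrinsics, pixels), "k1" (the pictures are not rectified: a ray, as slopes to the right and down, at radius r is drawn at 1 + k1 r^2 times it, then the intrinsics apply), "view" (4x4, takes a point from world to camera coordinates). Camera axes: x right, y up, looking along -z (the intrinsics and any distortion apply to the point x, -y, -z); pixel columns grow to the right and rows downward; lengths in m; the calibration is good to about 2 mm. A picture is of the moment at which its call begins.
- robot.job_done(): hands the job in; it is judged then, once.
The state is a dict: "time_s": time; "joint_positions": joint angles; "qvel": joint speeds; "joint_torque": joint torques, N m; "tcp_pos": TCP position; "tcp_rot": TCP orientation; "force": force on the tool from outside, world axes, zero at the start; "moment": the same for the moment, N m; "width": finger opening in m; "gripper_force": force on a finger pad.
Only numpy, scipy, OpenCV 4.12 (cv2) and the standard library are available. Lean on these libraries where they do the work, as an engineer would, in place of code of your own. Each camera call takes 0.05 s, during which the arm holds its last target. There are 200 camera calls.

### The job

Ring the counter bell to call the engraver: press its plunger fully down and let it spring back up. Then lift both brass boxes clear of the table, one after the other, to feel which is heavier, setting the lighter one back down upright where it stood, without dropping it. Finish still holding the heavier, full box in the gripper for the engraver, level and at rest in the air over the middle of the leather pad, 10 to 20 cm above it, and leave the dividers and the brush alone.

Things in the scene. Friction and masses are not known exactly. Their poses are not given: they have to be found in the camera images.
- plunger (a joint): plunger of the counter bell, m: 0 up, 0.008 fully down at its stop (straight down); the spring takes 1.4 N to start and 5 N at the stop, and returns it
- plunger_top (a point): middle of the top of the bell's plunger head, 67 mm above the table when up; the head is a steel button 19 mm across and 7 mm thick, on the axis of a steel dome bell (75 mm across, top 52 mm above the table) with a round black foot 80 mm across, fixed to the table
- box_a_mid (a point): axis point half-way up (20 mm above its underside) of one of two identical round brass boxes, loose on the table, z up; body 57 mm across, lid fixed shut, its rim 60 mm across from 27 to 37 mm up, 42 mm high over the small knob
- box_b_mid (a point): the other box, just like the first: same shape, size and point. One is full, the other almost empty; only the weight tells which: the full one is at least 0.15 kg heavier, both weigh 0.1 to 0.65 kg
- pad_top (a point): middle of the top face of the flat brown leather pad, 234 x 194 x 14 mm, fixed on the table; its own x axis lies along the long side, z up
- box_a: the box of box_a_mid; origin at the centre of its underside
- box_b: the box of box_b_mid; origin at the centre of its underside
- dividers_mid (a point): bystander: steel dividers lying flat, 48 x 129 x 10 mm, this point in their middle 5 mm above the table
- brush_mid (a point): bystander: wooden polishing brush lying on the table, 111 x 34 x 16 mm, this point in its middle 8 mm above the table
- pad: the leather pad; origin at the centre of its underside
Things that resemble listed ones, but are neither listed nor needed, are in the scene too. Leave any black look-alike of the box_a alone. What is shaped like the box_b but black is not meant.

How it is judged:
By the outcome, as a careful person would: the job done as asked, in the order asked, and still so for the second after the job is handed in, while the arm keeps its last pose, push and grip.
It also fails if it takes over 72 s, if anything falls off the work surface, if the arm or the gripper's body presses on something with over 40 N, if the wrist force passes 120 N, or if a joint passes its speed limit or range.

## Working session

There is one attempt and no reset: what is moved stays moved. The work goes in short steps, Python scripts to look and compute and a shell command to move; the robot and the scene stay as the last step left them, time stands still between calls to the robot, and variables do not carry over. Pictures are saved under pics/ and viewed, at most 10 in all, crops included, and the job is handed in when it is done.

```bash
mkdir -p pics; ls
python3 - <<'E'
from station import robot, eyes
import cv2, numpy as np, pickle
o=robot.get_obs(); print({k:np.round(v,3).tolist() for k,v in o.items()})
for n in ("top","side"):
    d=eyes.get_image(n); cv2.imwrite(f"pics/{n}0.png",d["img"]); pickle.dump(d,open(f"{n}0.pkl","wb"))
    print(n,np.round(d["K"],1).tolist(),d["k1"],np.round(d["view"],3).tolist())
E
```

```text
pics
{'time_s': 0.0, 'joint_positions': [1.2, 0.468, -0.012, 1.604, 0.006, 1.071, -0.056], 'qvel': [-0.001, -0.001, 0.0, -0.0, 0.0, 0.001, 0.0], 'joint_torque': [0.0, -52.057, -0.012, -24.375, -0.057, 0.017, 0.0], 'tcp_pos': [0.209, -0.615, 0.233], 'tcp_rot': [-3.14, 0.0, 0.328], 'force': [-0.848, -0.213, 0.017], 'moment': [-0.025, 0.024, 0.033], 'gripper_force': 0.0, 'width': 0.092}
top [[501.0, 0.0, 320.6], [0.0, 501.0, 199.8], [0.0, 0.0, 1.0]] -0.02608922405204607 [[0.002, -1.0, 0.006, 0.03], [0.982, 0.003, 0.188, -0.551], [-0.188, 0.006, 0.982, -1.325], [0.0, 0.0, 0.0, 1.0]]
side [[404.6, 0.0, 318.0], [0.0, 404.6, 201.6], [0.0, 0.0, 1.0]] 0.030561419935169958 [[0.996, -0.09, -0.003, -0.52], [0.062, 0.663, 0.746, -0.127], [-0.065, -0.743, 0.666, -1.157], [0.0, 0.0, 0.0, 1.0]]
```

View pics/top0.png

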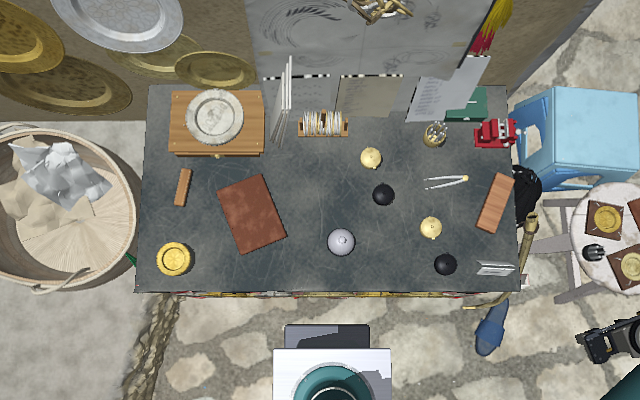

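View pics/side0.png

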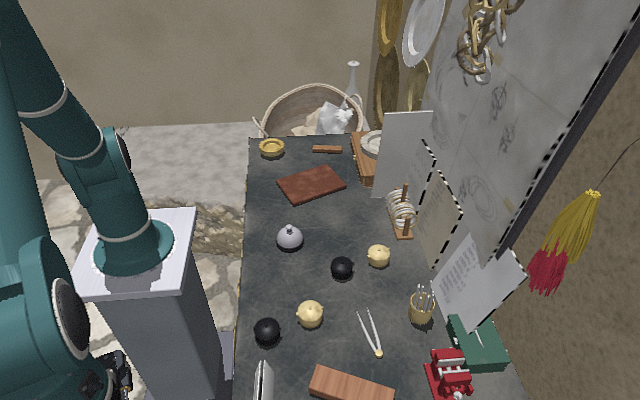

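Top view: the brass boxes are at (371,158) and (431,228). The black look-alikes at (383,195) and (446,264) are not meant. The yellow dish at (174,259) is wider and open, so it isn't a box. The bell is at (341,241), the pad at (252,213), the dividers at (446,182) and the brush at (182,187) (or the plank at (495,203)). Next I'll measure positions and confirm with one crop.

```bash
cat > h.py <<'E'
import numpy as np, cv2, pickle
def cloud(d):
    """world xyz for every pixel (400x640x3)"""
    K=d["K"]; v,u=np.mgrid[0:400,0:640].astype(np.float64)
    p=np.stack([u.ravel(),v.ravel()],1)[:,None]
    n=cv2.undistortPoints(p,K,np.array([d["k1"],0,0,0,0.])).reshape(400,640,2)
    z=d["z_map"].astype(float)
    c=np.stack([n[...,0]*z,-n[...,1]*z,-z],-1)
    R,t=d["view"][:3,:3],d["view"][:3,3]
    P=(c-t)@R; P[z==0]=np.nan
    return P
def ray(d,u,v,h):
    n=cv2.undistortPoints(np.array([[[u,v]]],float),d["K"],np.array([d["k1"],0,0,0,0.])).ravel()
    R,t=d["view"][:3,:3],d["view"][:3,3]
    o=-R.T@t; w=R.T@np.array([n[0],-n[1],-1]); return o+w*(h-o[2])/w[2]
E
python3 - <<'E'
from h import *
d=pickle.load(open("top0.pkl","rb")); s=pickle.load(open("side0.pkl","rb"))
C={}
for nm,dd,pts in (("top",d,dict(A=(371,158),B=(431,228),kA=(383,195),kB=(446,264),bell=(341,241),pad=(252,213),div=(446,182),brush=(182,187),plank=(495,203))),
                ("side",s,dict(A=(378,256),B=(310,314),kA=(342,268),kB=(267,332),bell=(290,238),pad=(311,184)))):
    P=cloud(dd)
    for k,(u,v) in pts.items():
        q=P[v,u]; r=.045 if k!="pad" else .17
        m=(np.hypot(P[...,0]-q[0],P[...,1]-q[1])<r)
        if k=="pad":
            hsv=cv2.cvtColor(dd["img"],cv2.COLOR_BGR2HSV); m&=(P[...,2]>.008)&(P[...,2]<.022)&(hsv[...,1]>80)&((hsv[...,0]<15)|(hsv[...,0]>170))
            n,l,st,_=cv2.connectedComponentsWithStats(m.astype(np.uint8)); m=l==l[v,u]
            print(nm,k,cv2.minAreaRect((P[m][:,:2]*1000).astype(np.float32)),P[m][:,2].mean()); continue
        z=P[...,2]; zm=np.nanmax(z[m])
        mm=m&(z>.028 if k in("A","B","kA","kB","bell") else z>.006)
        c=cv2.minEnclosingCircle((P[mm][:,:2]*1000).astype(np.float32))
        t=m&(z>zm-.004)
        print(nm,k,"zmax %.3f"%zm,"circle",np.round(c[0],1),round(c[1],1),"top",np.round(P[t][:,:2].mean(0)*1000,1),t.sum(), np.argwhere(t).mean(0)[::-1].round(1))
i=d["img"][120:290,300:520]; cv2.imwrite("pics/crop.png",cv2.resize(i,None,fx=3.5,fy=3.5,interpolation=cv2.INTER_CUBIC))
E
```

```text
top A zmax 0.043 circle [ 679.8 -112.5] 31.2 top [ 677.7 -107.7] 27 [369.7 156.6]
top B zmax 0.044 circle [ 479.2 -275.1] 30.6 top [ 481.  -266.4] 7 [428.6 225.9]
top kA zmax 0.046 circle [ 574.8 -144.1] 30.8 top [ 573.9 -147.5] 4 [384.8 192.5]
top kB zmax 0.047 circle [ 378.9 -314.2] 31.8 top [ 379.2 -313.1] 2 [447.5 263. ]
top bell zmax 0.070 circle [440.5 -24.9] 35.3 top [441.5 -25.3] 20 [341.5 239. ]
top pad ((520.1652221679688, 227.29454040527344), (199.60528564453125, 138.79747009277344), 22.814802169799805) 0.01431164707658616
top div zmax 0.013 circle [ 614.4 -331. ] 44.4 top [ 616.1 -339.2] 36 [449.7 180.6]
top brush zmax 0.024 circle [593.3 423. ] 44.7 top [593.8 423.5] 24 [181.6 186.7]
top plank zmax 0.034 circle [ 548.5 -460.9] 44.9 top [ 552.9 -464.2] 38 [496.9 201.1]
side A zmax 0.043 circle [ 676.7 -109.8] 31.3 top [ 677.9 -111.7] 6 [379.5 249.5]
side B zmax 0.042 circle [ 475.2 -274.6] 32.2 top [ 476.1 -276.9] 24 [309.2 308.7]
side kA zmax 0.042 circle [ 573.9 -144.1] 31.1 top [ 572.5 -148.6] 6 [342.5 263. ]
side kB zmax 0.041 circle [ 374.3 -312.1] 30.5 top [ 379.7 -310.2] 20 [268.2 324.8]
side bell zmax 0.070 circle [437.4 -28.8] 34.4 top [437.6 -26.5] 14 [288.6 226. ]
side pad ((517.5911254882812, 226.53550720214844), (200.61721801757812, 142.74212646484375), 23.395795822143555) 0.013865513068882491
```

View pics/crop.png

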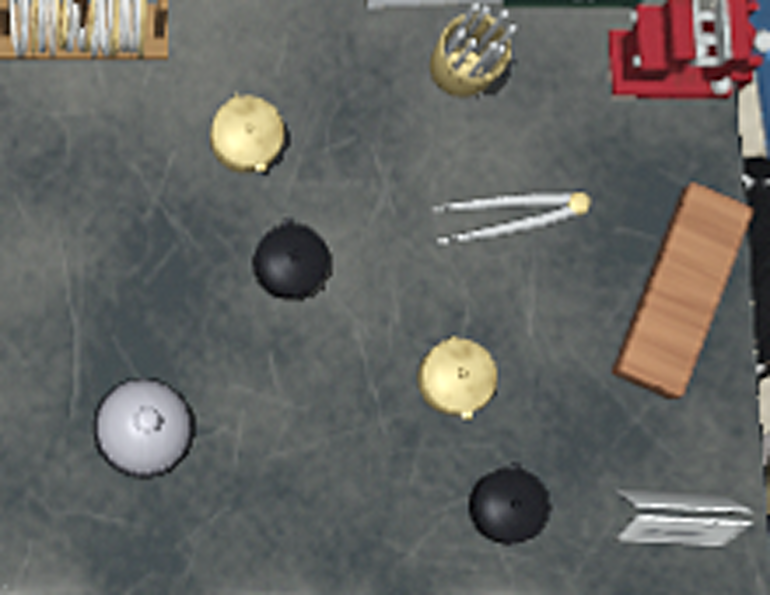

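The crop confirms two brass boxes with a knob and small clasps (248,133) and (459,376), two black look-alikes, and the bell with its button at (148,418). Averaging both views gives A ≈ (0.678,-0.111), B ≈ (0.477,-0.275), bell ≈ (0.4395,-0.026) and pad ≈ (0.519,0.227). I'll turn the yaw to 0 and go to the bell with the fingers closed.

```bash
python3 -m crank '{"dr":[[0,0,0.11],[0,0,0.11],[0,0,0.108],[0,0,0],[0,0,0],[0,0,0],[0,0,0],[0,0,0]],"slide":[[0,0,0],[0,0,0],[0,0,0],[14.4,-36.8,0],[14.4,-36.8,0],[14.4,-36.8,0],[14.4,-36.8,0],[14.4,-36.8,0]],"claw":[0,0,0,0,0,0,0,0]}' 30
python3 -m crank '{"dr":[[0,0,0],[0,0,0],[0,0,0],[0,0,0],[0,0,0],[0,0,0],[0,0,0],[0,0,0]],"slide":[[14.4,-36.8,0],[14.4,-36.8,0],[14.4,-36.8,0],[14.4,-36.8,0],[14.4,-36.8,0],[14.4,-36.8,0],[14.4,-36.8,0],[14.4,-36.8,0]],"claw":[0,0,0,0,0,0,0,0]}'
```

```text
time_s: 0.77
tcp_pos: [0.2815, -0.4294, 0.2332]
tcp_rot: [-3.141, 0.001, -0.0]
force: [0.5, -1.0, 0.1]
width: 0.0405
gripper_force: 0.0
time_s: 1.43
tcp_pos: [0.3966, -0.1352, 0.2336]
tcp_rot: [3.141, -0.0, -0.0]
force: [0.5, -0.5, 0.3]
width: 0.0006
gripper_force: 0.0
```

```bash
python3 -m crank '{"dr":[[0,0,0],[0,0,0],[0,0,0],[0,0,0],[0,0,0],[0,0,0],[0,0,0],[0,0,0]],"slide":[[14.3,-36.4,0],[14.3,-36.4,0],[14.3,-36.4,0],[0,0,35],[0,0,35],[0,0,35],[0,0,24],[0,0,0]],"claw":[0,0,0,0,0,0,0,0]}'
python3 - <<'E'
from station import robot, eyes
from h import *
for n in("side","top"):
    d=eyes.get_image(n)
    i=d["img"][150:300,200:400] if n=="side" else d["img"][180:330,250:450]
    cv2.imwrite(f"pics/{n}1.png",i)
a=np.hstack([cv2.imread(f"pics/{n}1.png") for n in("side","top")]); cv2.imwrite("pics/bell.png",cv2.resize(a,None,fx=2,fy=2,interpolation=cv2.INTER_CUBIC))
print(robot.get_obs()["tcp_pos"])
E
```

```text
time_s: 2.1
tcp_pos: [0.4358, -0.0276, 0.1005]
tcp_rot: [-3.141, 0.009, 0.0]
force: [-0.4, 0.2, 0.4]
width: 0.0002
gripper_force: 0.0
[ 0.43915335 -0.02764761  0.10438044]
```

View pics/bell.png

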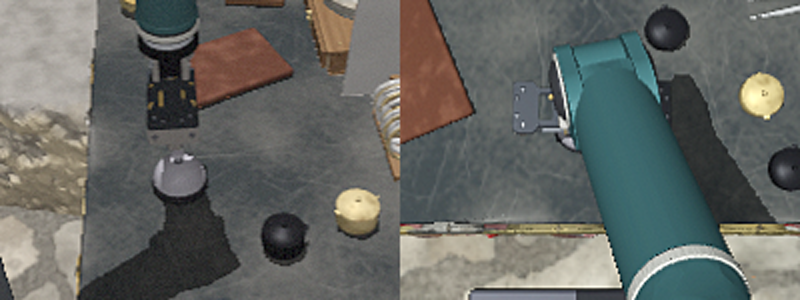

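The closed gripper is over the bell button (left half about (180,155)); the wrist hides the fingers. I'll press in steps while watching the force.

```bash
python3 -m crank '{"dr":[[0,0,0],[0,0,0],[0,0,0],[0,0,0]],"slide":[[0,1,10],[0,0,8],[0,0,4],[0,0,0]],"claw":[0,0,0,0]}'
python3 -m crank '{"dr":[[0,0,0],[0,0,0],[0,0,0]],"slide":[[0,0,3],[0,0,0],[0,0,0]],"claw":[0,0,0]}'
```

```text
time_s: 2.53
tcp_pos: [0.4403, -0.0292, 0.0827]
tcp_rot: [3.141, -0.002, -0.001]
force: [1.4, -0.6, 2.5]
width: 0.0004
gripper_force: 1.4
time_s: 2.78
tcp_pos: [0.4403, -0.0292, 0.0801]
tcp_rot: [3.141, -0.002, -0.001]
force: [1.6, -2.1, 4.5]
width: 0.0007
gripper_force: 1.9
```

```bash
python3 -m crank '{"dr":[[0,0,0],[0,0,0],[0,0,0]],"slide":[[0,0,2],[0,0,0],[0,0,0]],"claw":[0,0,0]}'
python3 -m crank '{"dr":[[0,0,0],[0,0,0],[0,0,0]],"slide":[[0,0,1.5],[0,0,0],[0,0,0]],"claw":[0,0,0]}'
```

```text
time_s: 3.03
tcp_pos: [0.4403, -0.0291, 0.078]
tcp_rot: [3.141, -0.002, -0.0]
force: [1.3, -2.3, 6.8]
width: 0.0007
gripper_force: 3.1
time_s: 3.28
tcp_pos: [0.4405, -0.0292, 0.0776]
tcp_rot: [3.14, -0.002, -0.0]
force: [-2.8, -2.4, 20.3]
width: 0.0005
gripper_force: 10.2
```

The plunger is at its stop: the force jumped to 20 N. I'll release it, move over box B and open.

```bash
python3 -m crank '{"dr":[[0,0,0],[0,0,0],[0,0,0],[0,0,0],[0,0,0],[0,0,0],[0,0,0],[0,0,0]],"slide":[[0,0,-20],[0,0,-30],[0,0,-25],[6,41,0],[6,41,0],[6,41,0],[6,41,0],[6,41,0]],"claw":[0,0,0,91,91,91,91,91]}'
python3 -m crank '{"dr":[[0,0,0],[0,0,0],[0,0,0],[0,0,0]],"slide":[[6,40,0],[0,0,0],[0,0,0],[0,0,0]],"claw":[91,91,91,91]}'
python3 - <<'E'
from station import eyes
from h import *
d=eyes.get_image("side");P=cloud(d); cv2.imwrite("pics/side2.png",d["img"])
m=np.hypot(P[...,0]-.4395,P[...,1]+.027)<.02; print("bell top",np.nanmax(P[...,2][m]))
E
```

```text
time_s: 3.95
tcp_pos: [0.4686, -0.2351, 0.1506]
tcp_rot: [-3.141, 0.002, 0.0]
force: [0.2, -0.1, 0.3]
width: 0.0315
gripper_force: 0.0
time_s: 4.28
tcp_pos: [0.4747, -0.2724, 0.1502]
tcp_rot: [-3.14, 0.002, 0.0]
force: [0.7, 0.3, 0.1]
width: 0.0585
gripper_force: 0.0
bell top 0.06721271389330113
```

View pics/side2.png

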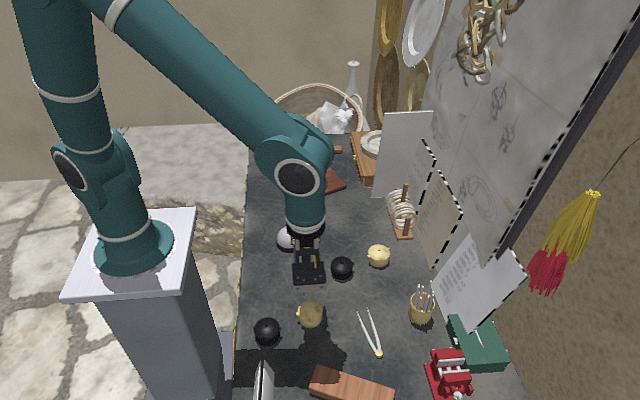

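The plunger is back up (0.067 m), and the gripper at (308,270) hovers over box B at (311,315). I'll descend around the rim and grip.

```bash
python3 -m crank '{"dr":[[0,0,0],[0,0,0],[0,0,0],[0,0,0],[0,0,0],[0,0,0],[0,0,0],[0,0,0]],"slide":[[2,2.6,0],[0,0,0],[0,0,0],[0,0,0],[0,0,0],[0,0,30],[0,0,30],[0,0,0]],"claw":[91,91,91,91,91,91,91,91]}'
python3 -m crank '{"dr":[[0,0,0],[0,0,0],[0,0,0],[0,0,0]],"slide":[[0,0,25],[0,0,20],[0,0,14],[0,0,0]],"claw":[91,91,91,91]}'
python3 -m crank '{"dr":[[0,0,0],[0,0,0],[0,0,0],[0,0,0],[0,0,0],[0,0,0],[0,0,0],[0,0,0]],"slide":[[0,0,0],[0,0,0],[0,0,0],[0,0,0],[0,0,0],[0,0,0],[0,0,0],[0,0,0]],"claw":[50,50,50,50,50,50,50,50]}' 40
```

```text
time_s: 5.0
tcp_pos: [0.4741, -0.2748, 0.0866]
tcp_rot: [-3.137, 0.008, -0.0]
force: [-0.3, 0.4, -1.1]
width: 0.0909
gripper_force: 0.0
time_s: 5.33
tcp_pos: [0.4761, -0.2757, 0.0306]
tcp_rot: [-3.14, 0.004, -0.0]
force: [-0.9, 0.1, 0.5]
width: 0.091
gripper_force: 0.0
time_s: 6.0
tcp_pos: [0.4779, -0.2767, 0.0329]
tcp_rot: [3.141, -0.001, -0.0]
force: [-0.7, 0.1, 6.7]
width: 0.0551
gripper_force: 40.0
```

```bash
python3 -m crank '{"dr":[[0,0,0],[0,0,0],[0,0,0]],"slide":[[0,0,0],[0,0,0],[0,0,0]],"claw":[50,50,50]}'
python3 - <<'E'
from station import eyes,robot
from h import *
o=robot.get_obs();print(o["force"],o["moment"],o["tcp_pos"],o["width"],o["gripper_force"])
d=eyes.get_image("side"); cv2.imwrite("pics/side3.png",cv2.resize(d["img"][240:360,240:400],None,fx=4,fy=4,interpolation=cv2.INTER_CUBIC))
E
```

```text
time_s: 6.25
tcp_pos: [0.4778, -0.2768, 0.0329]
tcp_rot: [3.141, -0.001, -0.0]
force: [-0.6, 0.6, 6.8]
width: 0.055
gripper_force: 40.0
[-0.56783656  0.57793721  6.82585576] [0.04998423 0.25288891 0.02015776] [ 0.47783229 -0.27676755  0.03286841] 0.05497834101505862 39.993372320859635
```

View pics/side3.png

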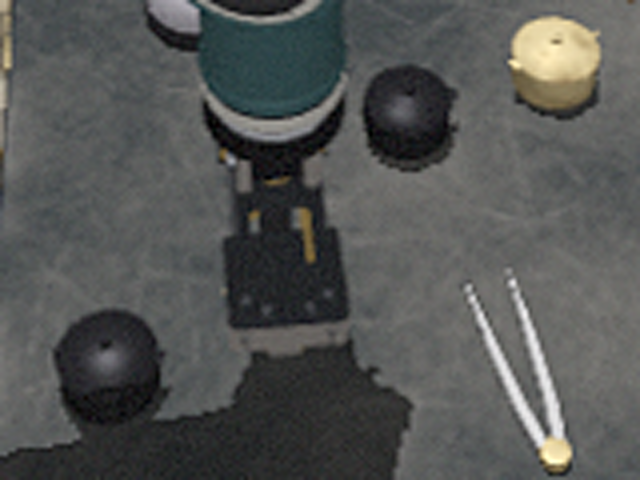

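The gripper hides the box. I'll lift slightly and watch force and width.

```bash
python3 -m crank '{"dr":[[0,0,0],[0,0,0],[0,0,0],[0,0,0],[0,0,0],[0,0,0]],"slide":[[0,0,-5],[0,0,-5],[0,0,-5],[0,0,0],[0,0,0],[0,0,0]],"claw":[50,50,50,50,50,50]}'
python3 - <<'E'
from station import eyes,robot
from h import *
o=robot.get_obs();print(o["force"],o["moment"],o["tcp_pos"],o["width"],o["gripper_force"])
for n in("side","top"):
    d=eyes.get_image(n);P=cloud(d)
    h=cv2.cvtColor(d["img"],cv2.COLOR_BGR2HSV)
    m=(h[...,0]>15)&(h[...,0]<35)&(h[...,1]>60)&(np.hypot(P[...,0]-.477,P[...,1]+.275)<.06)&(P[...,2]<.08)
    print(n,m.sum(),np.nanmean(P[m],0) if m.any() else "", np.percentile(P[m][:,2],[5,95]) if m.any() else "")
E
```

```text
time_s: 6.8
tcp_pos: [0.4773, -0.2765, 0.047]
tcp_rot: [-3.142, 0.0, -0.0]
force: [-0.3, 0.2, -1.6]
width: 0.0555
gripper_force: 39.9
[-0.33976094  0.16258825 -1.58998904] [0.04191327 0.00415757 0.05470947] [ 0.47727152 -0.27648887  0.04700713] 0.055543452067588976 39.88529848003054
side 3 [ 0.48175675 -0.27675944  0.02471025] [-0.00142583  0.06859249]
top 71 [ 0.45575519 -0.27901175  0.0347962 ] [-0.00197963  0.04915344]
```

```bash
python3 -m crank '{"dr":[[0,0,0],[0,0,0],[0,0,0],[0,0,0],[0,0,0],[0,0,0],[0,0,0],[0,0,0]],"slide":[[0,0,-12],[0,0,-15],[0,0,-15],[0,0,-12],[0,0,0],[0,0,0],[0,0,0],[0,0,0]],"claw":[50,50,50,50,50,50,50,50]}'
python3 - <<'E'
from station import eyes,robot
from h import *
o=robot.get_obs();print(o["force"],o["moment"],o["tcp_pos"],o["width"],o["gripper_force"])
a=[]
for n,(x,y) in dict(side=(230,240),top=(360,150)).items():
    d=eyes.get_image(n); a.append(d["img"][y:y+120,x:x+130])
cv2.imwrite("pics/lift.png",cv2.resize(np.hstack(a),None,fx=3,fy=3,interpolation=cv2.INTER_CUBIC))
E
```

```text
time_s: 7.57
tcp_pos: [0.4768, -0.2762, 0.1003]
tcp_rot: [-3.141, 0.001, -0.0]
force: [-1.0, -0.7, -1.8]
width: 0.0555
gripper_force: 39.9
[-0.96778151 -0.65614425 -1.80436689] [0.02199885 0.02484877 0.02842134] [ 0.47678833 -0.2761977   0.1002927 ] 0.055499377592248045 39.88521130395384
```

View pics/lift.png

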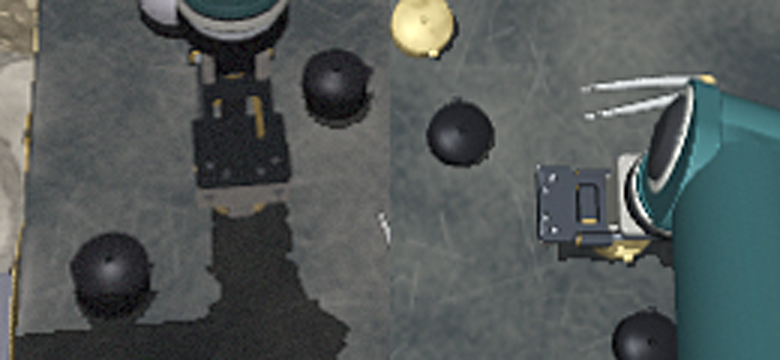

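B is held in the air (gold sliver under the fingers at about (240,210) and (625,250)) and weighs about 0.17 kg, which is too little to be the heavier one. I'll set it back down gently.

```bash
python3 -m crank '{"dr":[[0,0,0],[0,0,0],[0,0,0],[0,0,0],[0,0,0],[0,0,0],[0,0,0],[0,0,0]],"slide":[[0,0,12],[0,0,15],[0,0,15],[0,0,12],[0,0,8],[0,0,0],[0,0,0],[0,0,0]],"claw":[50,50,50,50,50,50,50,50]}'
python3 -m crank '{"dr":[[0,0,0],[0,0,0],[0,0,0]],"slide":[[0,0,3],[0,0,0],[0,0,0]],"claw":[50,50,50]}'
```

```text
time_s: 8.33
tcp_pos: [0.4779, -0.2766, 0.0394]
tcp_rot: [3.141, -0.001, -0.0]
force: [0.1, -0.1, -1.2]
width: 0.0551
gripper_force: 39.9
time_s: 8.58
tcp_pos: [0.4776, -0.2766, 0.0364]
tcp_rot: [3.141, -0.0, -0.0]
force: [0.4, 0.5, -2.3]
width: 0.0552
gripper_force: 39.9
```

```bash
python3 -m crank '{"dr":[[0,0,0],[0,0,0],[0,0,0]],"slide":[[0,0,1.5],[0,0,1],[0,0,0]],"claw":[50,50,50]}'
python3 -m crank '{"dr":[[0,0,0],[0,0,0],[0,0,0]],"slide":[[0,0,0.7],[0,0,0],[0,0,0]],"claw":[50,50,50]}'
```

```text
time_s: 8.83
tcp_pos: [0.4773, -0.2765, 0.0335]
tcp_rot: [-3.142, 0.0, -0.0]
force: [-0.6, -0.3, -2.2]
width: 0.0551
gripper_force: 39.9
time_s: 9.08
tcp_pos: [0.4775, -0.2765, 0.0329]
tcp_rot: [3.141, -0.0, -0.0]
force: [-0.6, 0.1, -0.8]
width: 0.0554
gripper_force: 39.9
```

```bash
python3 -m crank '{"dr":[[0,0,0],[0,0,0],[0,0,0]],"slide":[[0,0,0.5],[0,0,0],[0,0,0]],"claw":[50,50,50]}'
python3 -m crank '{"dr":[[0,0,0],[0,0,0],[0,0,0],[0,0,0],[0,0,0],[0,0,0],[0,0,0],[0,0,0]],"slide":[[0,0,0],[0,0,0],[0,0,0],[0,0,0],[0,0,0],[0,0,0],[0,0,0],[0,0,0]],"claw":[58,62,66,70,80,91,91,91]}'
```

```text
time_s: 9.33
tcp_pos: [0.4775, -0.2765, 0.0329]
tcp_rot: [3.141, 0.0, -0.0]
force: [-2.2, 1.5, 6.1]
width: 0.0551
gripper_force: 40.0
time_s: 10.0
tcp_pos: [0.4774, -0.2765, 0.0323]
tcp_rot: [3.142, 0.0, -0.0]
force: [-0.2, -0.8, 0.8]
width: 0.0908
gripper_force: 0.0
```

```bash
python3 -m crank '{"dr":[[0,0,0],[0,0,0],[0,0,0],[0,0,0],[0,0,0],[0,0,0],[0,0,0],[0,0,0]],"slide":[[0,0,-15],[0,0,-34],[0,0,-34],[0,0,-34],[28.6,-23.6,0],[28.6,-23.6,0],[28.6,-23.6,0],[28.6,-23.6,0]],"claw":[91,91,91,91,91,91,91,91]}'
python3 -m crank '{"dr":[[0,0,0],[0,0,0],[0,0,0],[0,0,0],[0,0,0]],"slide":[[28.6,-23.6,0],[28.6,-23.6,0],[28.6,-23.6,0],[0,0,0],[0,0,0]],"claw":[91,91,91,91,91]}'
python3 - <<'E'
from station import eyes,robot
from h import *
print(robot.get_obs()["tcp_pos"])
for n in("side","top"):
    d=eyes.get_image(n);P=cloud(d);h=cv2.cvtColor(d["img"],cv2.COLOR_BGR2HSV)
    for nm,c in dict(A=(.678,-.111),B=(.477,-.275)).items():
        m=(np.hypot(P[...,0]-c[0],P[...,1]-c[1])<.045)&(P[...,2]<.06)&(P[...,2]>.028)&(h[...,1]>50)
        if m.sum()>10: q=cv2.minEnclosingCircle((P[m][:,:2]*1000).astype(np.float32)); print(n,nm,m.sum(),q,np.nanmax(P[m][:,2]))
    if n=="side": cv2.imwrite("pics/side5.png",d["img"][180:380,220:520])
E
```

```text
time_s: 10.67
tcp_pos: [0.5929, -0.1813, 0.1499]
tcp_rot: [3.141, -0.001, -0.001]
force: [0.7, -0.1, -0.7]
width: 0.0912
gripper_force: 0.0
time_s: 11.08
tcp_pos: [0.6786, -0.1083, 0.1487]
tcp_rot: [-3.14, 0.0, 0.004]
force: [-0.2, 0.3, 0.4]
width: 0.0913
gripper_force: 0.0
[ 0.67856042 -0.10825934  0.14870877]
side A 267 ((676.87890625, -110.23677825927734), 30.8612117767334) 0.041485360333614836
side B 420 ((475.47552490234375, -277.9708251953125), 31.668182373046875) 0.04327099069578021
top A 298 ((679.1865234375, -112.97298431396484), 30.474576950073242) 0.046599853419224985
```

View pics/side5.png

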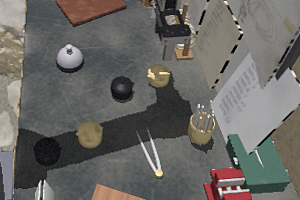

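Box B is upright at (89,136) within 3 mm of its old place, and the gripper is above A at (158,74). I'll descend on A and grip.

```bash
python3 -m crank '{"dr":[[0,0,0],[0,0,0],[0,0,0],[0,0,0],[0,0,0],[0,0,0],[0,0,0],[0,0,0]],"slide":[[0,3,30],[0,0,30],[0,0,25],[0,0,15],[0,0,10],[0,0,6],[0,0,0],[0,0,0]],"claw":[91,91,91,91,91,91,91,91]}'
python3 -m crank '{"dr":[[0,0,0],[0,0,0],[0,0,0],[0,0,0],[0,0,0],[0,0,0],[0,0,0],[0,0,0]],"slide":[[0,0,0],[0,0,0],[0,0,0],[0,0,0],[0,0,0],[0,0,0],[0,0,0],[0,0,0]],"claw":[50,50,50,50,50,50,50,50]}' 45
python3 -m crank '{"dr":[[0,0,0],[0,0,0],[0,0,0],[0,0,0],[0,0,0],[0,0,0]],"slide":[[0,0,-5],[0,0,-5],[0,0,-5],[0,0,-5],[0,0,0],[0,0,0]],"claw":[50,50,50,50,50,50]}'
```

```text
time_s: 11.85
tcp_pos: [0.6783, -0.1147, 0.0344]
tcp_rot: [3.141, -0.001, -0.001]
force: [0.5, 0.7, 0.3]
width: 0.0909
gripper_force: 0.0
time_s: 12.52
tcp_pos: [0.6781, -0.113, 0.0338]
tcp_rot: [-3.14, -0.001, 0.001]
force: [-0.5, 4.6, 3.7]
width: 0.0548
gripper_force: 45.0
time_s: 13.02
tcp_pos: [0.6778, -0.1148, 0.0537]
tcp_rot: [3.141, -0.0, -0.001]
force: [-0.2, -0.7, -5.6]
width: 0.0549
gripper_force: 44.9
```

A weighs about 0.57 kg, so it is the heavier box. I'll raise it and carry it to the pad.

```bash
python3 -m crank '{"dr":[[0,0,0],[0,0,0],[0,0,0],[0,0,0],[0,0,0],[0,0,0],[0,0,0],[0,0,0]],"slide":[[0,0,-12],[0,0,-24],[0,0,-24],[0,0,-24],[0,0,-24],[0,0,-20],[0,0,-8],[0,0,0]],"claw":[50,50,50,50,50,50,50,50]}'
python3 -m crank '{"dr":[[0,0,0],[0,0,0],[0,0,0],[0,0,0],[0,0,0],[0,0,0],[0,0,0],[0,0,0]],"slide":[[-4,-8,0],[-8,-16,0],[-11,-24,0],[-11,-24,0],[-11,-24,0],[-11,-24,0],[-11,-24,0],[-11,-24,0]],"claw":[50,50,50,50,50,50,50,50]}'
python3 -m crank '{"dr":[[0,0,0],[0,0,0],[0,0,0],[0,0,0],[0,0,0],[0,0,0],[0,0,0],[0,0,0]],"slide":[[-11,-24,0],[-11,-24,0],[-11,-24,0],[-11,-24,0],[-11,-24,0],[-11,-24,0],[-8,-16,0],[-4,-8,0]],"claw":[50,50,50,50,50,50,50,50]}'
python3 -m crank '{"dr":[[0,0,0],[0,0,0],[0,0,0],[0,0,0]],"slide":[[0,0,0],[0,0,0],[0,0,0],[0,0,0]],"claw":[50,50,50,50]}'
```

```text
time_s: 13.68
tcp_pos: [0.679, -0.1144, 0.1924]
tcp_rot: [3.141, -0.005, -0.0]
force: [1.7, -0.6, -5.1]
width: 0.055
gripper_force: 44.9
time_s: 14.35
tcp_pos: [0.5972, 0.0552, 0.1872]
tcp_rot: [3.141, 0.004, 0.0]
force: [0.6, -1.0, -5.6]
width: 0.0546
gripper_force: 44.9
time_s: 15.02
tcp_pos: [0.5183, 0.2249, 0.1877]
tcp_rot: [-3.141, 0.004, 0.005]
force: [0.1, -0.9, -5.8]
width: 0.0551
gripper_force: 44.9
time_s: 15.35
tcp_pos: [0.5225, 0.2198, 0.1889]
tcp_rot: [3.141, 0.0, -0.003]
force: [0.3, -0.7, -6.3]
width: 0.0549
gripper_force: 44.9
```

```bash
python3 -m crank '{"dr":[[0,0,0],[0,0,0],[0,0,0],[0,0,0],[0,0,0],[0,0,0]],"slide":[[-3,-6,0],[0,0,0],[0,0,0],[0,0,0],[0,0,0],[0,0,0]],"claw":[50,50,50,50,50,50]}'
python3 - <<'E'
from station import eyes,robot
from h import *
o=robot.get_obs();print(o["tcp_pos"],np.abs(o["qvel"]).max(),o["joint_positions"])
for n,(u,v) in dict(top=(252,213),side=(311,184)).items():
    d=pickle.load(open(n+"0.pkl","rb")); h=cv2.cvtColor(d["img"],cv2.COLOR_BGR2HSV)
    m=((h[...,1]>80)&((h[...,0]<15)|(h[...,0]>170))).astype(np.uint8)
    _,l,_,_=cv2.connectedComponentsWithStats(m); ys,xs=np.where(l==l[v,u])
    print(n,len(xs),cv2.minAreaRect(np.array([ray(d,a,b,.014)[:2]*1000 for a,b in zip(xs,ys)],np.float32)))
a=[]
for n,(x,y) in dict(side=(220,60),top=(160,100)).items():
    d=eyes.get_image(n); a.append(d["img"][y:y+200,x:x+200])
    P=cloud(d);h=cv2.cvtColor(d["img"],cv2.COLOR_BGR2HSV)
    m=(np.hypot(P[...,0]-.477,P[...,1]+.276)<.045)&(P[...,2]<.06)&(P[...,2]>.028)&(h[...,1]>50)
    if m.any(): print(n,"B",cv2.minEnclosingCircle((P[m][:,:2]*1000).astype(np.float32)))
cv2.imwrite("pics/end.png",cv2.resize(np.hstack(a),None,fx=2,fy=2,interpolation=cv2.INTER_CUBIC))
E
```

```text
time_s: 15.85
tcp_pos: [0.5188, 0.2276, 0.1893]
tcp_rot: [3.141, -0.0, -0.0]
force: [-0.7, 0.3, -5.9]
width: 0.0548
gripper_force: 44.9
[0.51883587 0.22756146 0.18934454] 0.0019110733872658504 [-0.16267928  0.41497792 -0.39021869  1.83121698  0.19228767  0.9324534
 -2.20944087]
top 3448 ((519.27392578125, 226.77487182617188), (199.6619110107422, 138.57373046875), 22.891530990600586)
side 1668 ((516.9473876953125, 221.50950622558594), (201.73780822753906, 145.41162109375), 22.946657180786133)
side B ((475.635986328125, -275.7861328125), 32.03343963623047)
top B ((479.2265319824219, -276.603271484375), 30.884002685546875)
```

View pics/end.png

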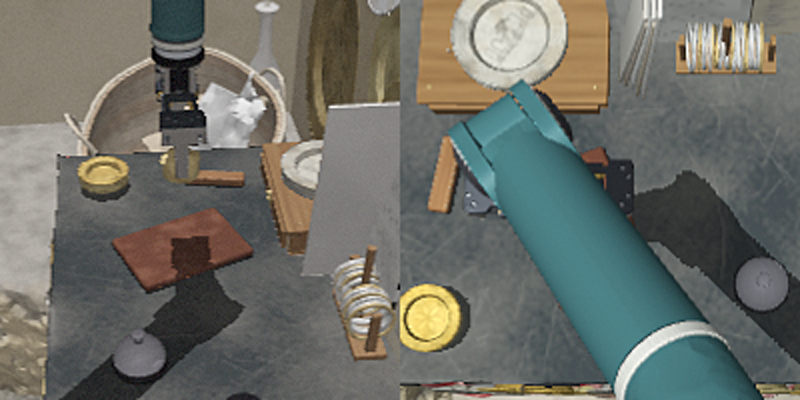

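The box hangs level between the fingers at (182,165) over the pad, whose centre is confirmed at about (0.519,0.227). B stands in place and the arm is at rest, so I'm handing in.

```bash
python3 -c "
from station import robot; print(robot.job_done())"
```

```text
the job is handed in; nothing more can be done
None
```

I rang the bell and set the lighter box B (about 0.17 kg) back upright within about 3 mm of where it stood; the heavier box A (about 0.57 kg) is held level and at rest about 14 cm above the middle of the pad, and the job was handed in at about 16 s without a verdict shown.

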